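# Close and clip down a work lamp's battery cover

### The arm

A 7-joint arm with a two-finger parallel gripper is mounted at the origin on the work surface. World frame = base frame: x ahead of the robot, y to its left, z up, the work surface at z = 0. Lengths are in m, angles in rad, forces in N, time in s.
With the tool pointing down it reaches from about 0.425 to 0.95 m from the base axis. Payload 16.7 kg.
Tool frame: the origin (TCP) lies midway between the tips of the shut fingers; the grasp point (between the pads) lies 19 mm behind it; z points along the fingers, y is the direction in which the jaws open and shut (so a half turn about z gives the same grasp; the last joint's range is limited). The gripper opens to 94 mm and grips with 3 to 60 N. Pads are 16 mm wide; open, the fingers measure 119 mm over their backs; the gripper's body (75 mm by 177 mm) begins 78 mm behind the grasp point.
Start: joints at [1.014, 0.426, 0.074, 1.606, -0.034, 1.111, -0.067], TCP at [0.267, -0.62, 0.205] pointing down, gripper open.
Joint ranges: [-2.85, 2.85], [-0.5, 2.14], [-1.23, 1.37], [0.21, 2.46], [-1.02, 4.16], [0.16, 2.05], [-2.73, 2.73]. Speed limits (rad/s): [1.89, 1.89, 2.39, 2.39, 3.01, 3.01, 3.01].

### API

Orientations are given as a 3x3 rotation matrix whose columns are the frame's x, y, z axes.
In Python, from station import * gives the robot as it stands.
- The arm moves only by the tool play_rows, never from a script. Its argument "moves" is a list of rows, each a list of 3 entries, a list of its own where there are three numbers: the shift along the tool's x, y, z in m, then the turn about the tool's z in degrees, then the finger opening in m, from 0 to 0.094. In form: [[[dx, dy, dz], twist, fingers], ...]. A call has 1 to 8 rows; each row is the pose to reach, as a shift and turn from the pose commanded when the call began, along the tool's axes at that moment; what a row does not reach only later rows make up. A row lasts 1/8 s, in which the tool goes at most 62.5 mm and 10.7 degrees, less where a joint would pass 70% of its speed; a pose out of reach is approached as far as the arm can. A call with a gripper value outside its range is refused whole. The fingers move at their own pace and stop on an object; "squeeze" is the grip in N (left out, the last holds). Time passes only in rows, so rows that repeat a pose let the fingers close. It gives the time, the measured TCP pose, the force and the opening at its end, in the units of the state.
- sense(): the state, without advancing time (a new reading comes with each control period).
- grab_frame(name): name is "scene" or "top"; returns the picture (400x640x3 uint8, blue, green, red); there is no depth.
- get_calibration(name): a dict with "fov_y" (degrees; the focal length in pixels is half the picture's height over the tangent of half this angle, whatever the lens; pixels are square), "cx", "cy" (the principal point, pixels), "eye" and "rotation" of the camera in the world. Camera axes: x right, y up, looking along -z (the intrinsics and any distortion apply to the point x, -y, -z); pixel columns grow to the right and rows downward; lengths in m; the calibration is good to about 2 mm. A picture is of the moment at which its call begins. get_calibration takes no time and is no camera call.
- finish_job(): hands the job in, once; it reports no verdict.
The state is a dict: "clock": time; "q": joint angles; "joint_vel": joint speeds; "joint_torque": joint torques, N m; "tool_pos": TCP position; "orientation": TCP orientation; "wrist_force": force on the tool from outside, world axes, zero at the start; "wrist_torque": the same for the moment, N m; "grip_width": finger opening in m.
Only numpy, scipy, OpenCV 4.12 (cv2) and the standard library are available. Lean on these libraries where they do the work, as an engineer would, in place of code of your own. Each camera call takes 0.05 s, during which the arm holds its last target. There are 200 camera calls.

### The job

The work lamp lies on its face with its battery bay half open: slide the grey battery cover fully home over the cells, then press the yellow locking clip at the cover's rear edge down with the fingertips until it snaps flat, and keep pressing. Finish holding: your fingertips are still pressing the snapped clip down firmly, so that I can drive its locking screw. Leave the screwdriver, the tray of spent cells and the spray bottle where they are.

Things in the scene. Friction and masses are not known exactly. Their poses are not given: they have to be found in the camera images.
- lamp: Work lamp lying on its lens, does not move: black shell, orange corner bumpers, 312 x 210 mm, inside a folded tube stand (246 mm across y, to x = +190, 40 mm high). Origin: on the bench under the shell's centre; z up; +x is the way the cover slides to close. Flat back 62 mm high; bumpers 66, fins beyond the rails 61. Battery bay with three green D cells: x = -30..80, y = -38..38 mm.
- cover (a joint): How far the battery cover is open, m: 0 = fully home against its stop, 0.04 to 0.075 at the start. It slides along the lamp's +x to close, with some 4 N of friction, between two grey rails (y = -52..-42 and 42..52 mm, 72 mm high). Grey plate 122 x 88 x 4 mm, top 68 mm above the bench; home it spans lamp x = -36..86 mm. A grip bar stands across it.
- cover_grip (a point): Centre of the top of the cover's grip bar (grey, black grooves), 84 mm above the bench. The bar is 10 mm thick along the slide, 50 mm long across it and stands 16 mm above the plate; the clip's hinge is 71 mm behind its middle. With the cover home this point is at lamp x = 35, y = 0 mm. Pinch the bar, or push it from behind.
- clip (a joint): Angle of the yellow locking clip, rad: 0 = snapped flat, level with the cover, on a firm stop; about 0.4 = standing up on a light spring, as at the start. With the cover home, pressed near its free edge, it moves freely to about 0.26, then resists with some 7 to 13 N, snaps at about 0.25 to 0.1 as the force drops to almost nothing, and stays. Before that its hooks land on the lamp's back at about 0.28.
- clip_hinge (a point): Middle of the clip's hinge, on the cover's rear edge, 66 mm above the bench; at lamp x = -36, y = 0 mm when the cover is home. The clip is a plate 46 mm long, 46 mm wide and 4 mm thick that points from here to the lamp's -x; standing up, its free edge is about 86 mm above the bench. Pressed close to the hinge it needs far more force.
- clip_pad (a point): Middle of the ribbed pad on top of the clip, 37 mm from its hinge and 9 mm from its free edge: where to press. With the cover home and the clip snapped it is at lamp x = -73, y = 0 mm, 68 mm above the bench; with the clip standing up about 14 mm higher. The hooks under it snap into two spring catches in a pocket of the lamp's back (x = -79..-54, y = -26..26 mm).
- screwdriver: Bystander: red-handled screwdriver, 200 mm long, 26 mm thick, lying loose on the bench beside the lamp's +y side. Origin: under its middle.
- tray: Bystander: small open blue tray 100 x 130 x 28 mm with two spent cells in it (36 mm high), loose on the bench beside the lamp's -y side. Origin: under its middle.
- sprayer: Bystander: white spray bottle with a green trigger head, 68 mm in diameter, 187 mm high, standing loose near the lamp's front -y corner. Origin: under its middle.

How it is judged:
On the way, in this order (a step that is already met when the one before it is completed fails the run):
1. the battery cover is slid fully home while the clip still stands up (value of joint cover below 0.004 m and value of joint clip above 0.2 rad), for 0.2 s.
2. the fingertips press the clip down until it has snapped flat, with the cover home (value of joint cover below 0.004 m and value of joint clip below 0.04 rad and contact force between the fingers and clip above 2 N), for 0.2 s.
At the end, for the whole second after the job is handed in: The cover is home within 4 mm, the clip is snapped flat (within 0.04 rad, about 2 mm at its free edge), and the fingertips still press on the clip with more than 4 N through the last second (value of joint cover below 0.004 m and value of joint clip below 0.04 rad and contact force between the fingers and clip above 4 N); the arm keeps its last pose, push and grip.
It fails at once if the screwdriver is pushed away (over 30 mm) (distance of screwdriver from where it was at the start of the episode above 0.03 m).
It fails at once if the tray of spent cells is pushed away (over 30 mm) (distance of tray from where it was at the start of the episode above 0.03 m).
It fails at once if the spray bottle is pushed away (over 30 mm) or tipped (distance of sprayer from where it was at the start of the episode above 0.03 m or angle between sprayer's own z axis and vertical above 0.4 rad).
It also fails if it takes over 45 s, if anything falls off the work surface, if the arm or the gripper's body presses on something with over 40 N, if the wrist force passes 120 N, or if a joint passes its speed limit or range.

## Working session

There is one attempt and no reset: what is moved stays moved. The work goes in short steps, Python scripts to look and compute and a tool call to move; the robot and the scene stay as the last step left them, time stands still between calls to the robot, and variables do not carry over. Pictures are saved under pics/ and viewed, about 8 in all and at most 12, crops included, and the job is handed in when it is done.

Besides the shell and the picture viewer there is one more tool, called after "Request:" as name([rows], argument=value, ...), one row to a line, values as JSON. play_rows: Moves the arm, as the interface text tells. Its arguments: {"type":"object","properties":{"moves":{"type":"array"},"squeeze":{"type":"number"}},"required":["moves"]}

```bash
ls; mkdir -p pics; python3 - <<'E'
from station import *
import cv2
s=sense(); print({k:(v if not hasattr(v,'round') else v) for k,v in s.items()})
for n in("scene","top"):
    cv2.imwrite(f"pics/{n}0.png",grab_frame(n)); print(n,get_calibration(n))
E
```

```text
pics
{'clock': 0.0, 'q': array([ 1.0145133 ,  0.42672419,  0.07382512,  1.60659026, -0.03407366,
        1.11081492, -0.06709392]), 'joint_vel': array([ 1.91652584e-04,  6.42594978e-04,  2.67260035e-04, -9.64508579e-05,
       -6.03572147e-04,  7.67644234e-04, -9.87760272e-04]), 'joint_torque': array([ 1.13616741e-03, -9.35836744e+01,  3.66743445e+00, -4.54196119e+01,
       -4.87819116e-02,  1.99923111e-02,  8.59947249e-05]), 'tool_pos': array([ 0.26687482, -0.61952722,  0.20478746]), 'orientation': array([[ 9.18394359e-01,  3.95665818e-01, -6.01992810e-04],
       [ 3.95666261e-01, -9.18393673e-01,  1.12774698e-03],
       [-1.06655455e-04, -1.27390471e-03, -9.99999183e-01]]), 'wrist_force': array([ 0.06115744, -0.11647937,  0.32739003]), 'wrist_torque': array([ 0.02445435, -0.02292421, -0.02578448]), 'grip_width': 0.09376715277365258}
scene {'fov_y': 43.86152525317097, 'cx': 327.97488263343007, 'cy': 191.20261824137484, 'eye': array([ 1.28708462, -0.25795412,  0.98565981]), 'rotation': array([[ 0.35933058, -0.72353804,  0.58938462],
       [ 0.93306663,  0.28963716, -0.21330022],
       [-0.01637686,  0.62658042,  0.77918469]])}
top {'fov_y': 42.37246672742303, 'cx': 320.9882590558567, 'cy': 201.29952737910125, 'eye': array([0.39703309, 0.02285985, 1.34006507]), 'rotation': array([[-6.76035241e-04,  9.85782112e-01, -1.68027294e-01],
       [-9.99977052e-01,  4.66228886e-04,  6.75854379e-03],
       [ 6.74079074e-03,  1.68028007e-01,  9.85759175e-01]])}
```

View pics/scene0.png

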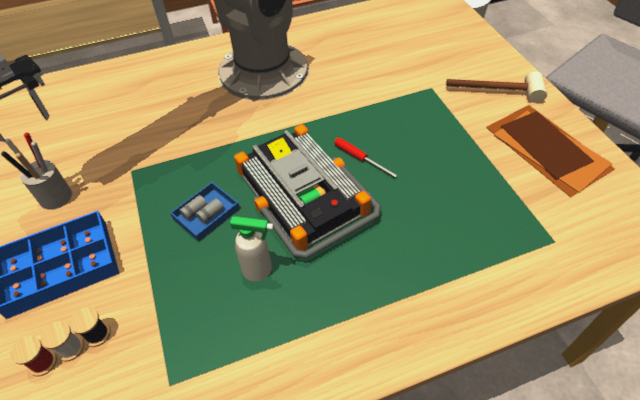

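View pics/top0.png

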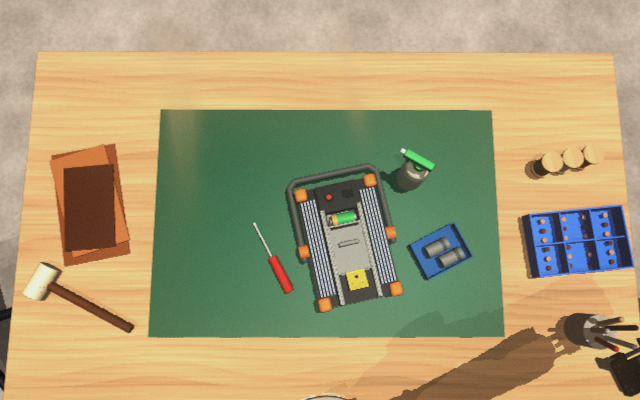

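The top view shows the lamp at about (345,240), with yellow clip (358,280), grip bar (348,243) and orange bumpers. The sprayer is at (413,170), tray at (440,250) and screwdriver at (273,260). Next I'll measure these.

```bash
cat > h.py <<'E'
import numpy as np, cv2
from station import *
def cam(n):
    c=get_calibration(n); f=200/np.tan(np.radians(c['fov_y'])/2); return c,f
def ray(n,u,v):
    c,f=cam(n); d=c['rotation']@np.array([(u-c['cx'])/f,-(v-c['cy'])/f,-1]); return c['eye'],d/np.linalg.norm(d)
def plane(n,u,v,z):
    e,d=ray(n,u,v); return e+d*(z-e[2])/d[2]
def tri(p,q):
    (a,d),(b,g)=ray("scene",*p),ray("top",*q)
    t=np.linalg.lstsq(np.c_[d,-g],b-a,rcond=None)[0]
    x,y=a+t[0]*d,b+t[1]*g; return (x+y)/2,np.linalg.norm(x-y)
def proj(n,P):
    c,f=cam(n); p=c['rotation'].T@(np.array(P)-c['eye']); return c['cx']-f*p[0]/p[2],c['cy']+f*p[1]/p[2]
def blobs(img,lo,hi,amin=20):
    m=cv2.inRange(cv2.cvtColor(img,cv2.COLOR_BGR2HSV),lo,hi)
    k,_,st,ce=cv2.connectedComponentsWithStats(m)
    return [(st[i,4],st[i,:4],ce[i]) for i in range(1,k) if st[i,4]>=amin],m
E
python3 - <<'E'
from h import *
np.set_printoptions(precision=4,suppress=True)
out=[]
for n,(x0,y0) in (("scene",(225,115)),("top",(280,155))):
    im=cv2.imread(f"pics/{n}0.png")
    for nm,lo,hi in (("or",(5,180,130),(17,255,255)),("ye",(22,150,100),(32,255,255))):
        for a,b,c in blobs(im,lo,hi,15)[0]:
            if x0<=c[0]<x0+165 and y0<=c[1]<y0+165: print(n,nm,a,b,c,plane(n,*c,.066))
    out.append(cv2.resize(im[y0:y0+160,x0:x0+160],(400*1,400),interpolation=cv2.INTER_CUBIC))
cv2.imwrite("pics/c1.png",np.hstack(out))
E
```

```text
scene or 54 [295 124  13  12] [300.8519 130.463 ] [0.3729 0.0013 0.066 ]
scene or 65 [234 152  15  12] [240.8769 158.2615] [ 0.4105 -0.1717  0.066 ]
scene or 33 [336 158   9  10] [340.4848 163.6364] [0.5209 0.0543 0.066 ]
scene or 80 [355 191  16  13] [362.3375 198.1125] [0.6408 0.0612 0.066 ]
scene or 73 [254 196  15  14] [261.589  202.7671] [ 0.5661 -0.1628  0.066 ]
scene or 100 [290 225  17  16] [298.   233.23] [ 0.6787 -0.1114  0.066 ]
scene ye 329 [267 137  25  23] [278.9757 148.0334] [ 0.4125 -0.0717  0.066 ]
scene ye 27 [315 187   9   8] [319.5556 190.037 ] [ 0.5807 -0.0235  0.066 ]
top or 50 [364 174  12  13] [368.5  179.72] [ 0.6695 -0.1059  0.066 ]
top or 87 [295 189  12  13] [300.0805 194.6782] [0.631  0.0666 0.066 ]
top or 23 [386 226   8   4] [389.4348 227.913 ] [ 0.5472 -0.1559  0.066 ]
top or 19 [388 234   8   4] [391.2105 235.7895] [ 0.5276 -0.1599  0.066 ]
top or 35 [299 245   9   6] [303.0286 247.6857] [0.4981 0.0585 0.066 ]
top or 28 [300 253   9   5] [303.9643 255.0357] [0.4801 0.0561 0.066 ]
top or 37 [390 282  11  13] [393.1622 286.973 ] [ 0.4024 -0.1617  0.066 ]
top or 62 [318 298  14  14] [324.0161 304.2581] [0.3612 0.007  0.066 ]
top ye 328 [346 269  23  22] [356.8628 279.6707] [ 0.42   -0.0734  0.066 ]
```

View pics/c1.png

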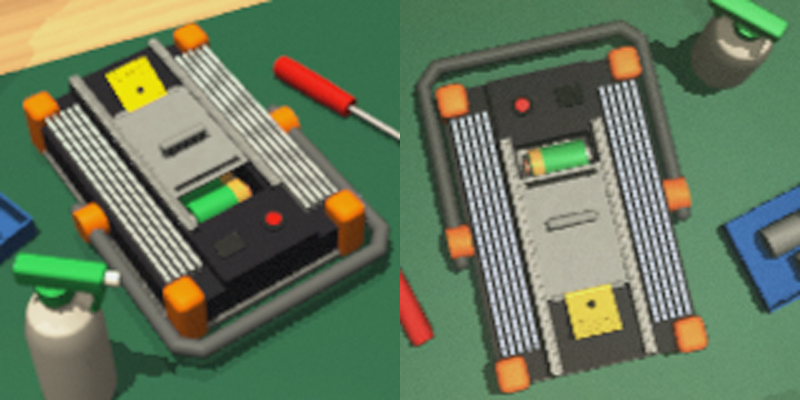

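The crop shows the standing yellow clip, the grip bar at crop px (184,143) in scene and (572,218) in top, and the front opening over the cells.

```bash
python3 - <<'E'
from h import *
np.set_printoptions(precision=4,suppress=True)
S,T=[cv2.imread(f"pics/{n}0.png") for n in("scene","top")]
# bar: bright top centre
p,q=(225+184/2.5,115+143/2.5),(280+172/2.5,155+218/2.5)
print("bar",tri(p,q),plane("top",*q,.084),plane("scene",*p,.084))
rs=[blobs(im,(0,170,110),(4,255,255),4)[0] for im in(S,T)]
for r in rs: print([(a,c) for a,b,c in r])
bu=[((300.85,130.46),(324,304.26)),((240.88,158.26),(393.2,287)),((362.3,198.1),(300.1,194.7)),((298,233.2),(368.5,179.7))]
P=np.array([tri(*b)[0] for b in bu]); print(P); c=P.mean(0)
v=P[2]+P[3]-P[0]-P[1]; w=P[0]+P[2]-P[1]-P[3]
print("c",c,np.degrees([np.arctan2(v[1],v[0]),np.arctan2(-w[0],w[1])]),np.linalg.norm(v)/2,np.linalg.norm(w)/2)
# yellow corners
for n,im in(("scene",S),("top",T)):
    b,m=blobs(im,(22,150,100),(32,255,255),200)
    m2=np.zeros_like(m);cc=max(b);x,y,w_,h=cc[1];m2[y:y+h,x:x+w_]=m[y:y+h,x:x+w_]
    k=max(cv2.findContours(m2,0,2)[0],key=cv2.contourArea); print(n,cv2.boxPoints(cv2.minAreaRect(k)).round(1).tolist())
print("yel",tri((278.98,148.03),(356.9,279.7)))
th=np.radians(12.5);R=np.array([[np.cos(th),np.sin(th)],[-np.sin(th),np.cos(th)]])
L=lambda P:R@(P[:2]-c[:2])*1000
print("bar L",L(tri(p,q)[0]),"yel L",L(tri((278.98,148.03),(356.9,279.7))[0]))
print("spray",L(plane("top",411,180,.08)),"tray",L(plane("top",440,250,.02)),"head",L(plane("top",417,160,.18)))
print("pens",plane("scene",40,165,.1),plane("top",590,330,.1))
E
```

```text
bar (array([ 0.5116, -0.0534,  0.0697]), np.float64(0.0019587773833720525)) [ 0.51   -0.0535  0.084 ] [ 0.524  -0.0557  0.084 ]
[(np.int32(22), array([ 26.9545, 137.4091])), (np.int32(261), array([349.7778, 148.2912])), (np.int32(27), array([333.8148, 202.1111]))]
[(np.int32(21), array([328.2381, 196.619 ])), (np.int32(334), array([280.488 , 274.0719])), (np.int32(13), array([615.6154, 348.6154]))]
[[ 0.3605  0.0058  0.0532]
 [ 0.4015 -0.1671  0.0551]
 [ 0.6328  0.0661  0.0543]
 [ 0.6716 -0.1083  0.0547]]
c [ 0.5166 -0.0509  0.0543] [12.3779 12.9333] 0.27766517991986456 0.1781629380503229
scene [[266.6000061035156, 144.1999969482422], [283.3999938964844, 135.8000030517578], [291.3999938964844, 151.8000030517578], [274.6000061035156, 160.1999969482422]]
top [[345.3999938964844, 272.6000061035156], [363.79998779296875, 268.1000061035156], [368.20001220703125, 285.8999938964844], [349.8999938964844, 290.5]]
yel (array([ 0.4198, -0.0731,  0.0736]), np.float64(0.0003826194209489654))
bar L [-5.4247 -1.4005] yel L [-99.3297  -0.7307]
spray [ 111.1677 -188.318 ] tray [ -72.1779 -229.5141] head [ 137.2247 -190.8135]
pens [ 0.2821 -0.6335  0.1   ] [ 0.3023 -0.6167  0.1   ]
```

Request:
play_rows([
  [[0,0,-0.05],0,0],
  [[0,0,-0.08],0,0],
  [[0.03,-0.03,-0.08],0,0],
  [[0.065,-0.067,-0.08],0,0],
  [[0.1,-0.102,-0.08],0,0],
  [[0.14,-0.143,-0.08],0,0],
  [[0.18,-0.184,-0.08],0,0],
  [[0.22,-0.225,-0.08],0,0],
])

```text
clock: 1.1
tool_pos: [0.3804, -0.3244, 0.2854]
orientation: [[0.918, 0.396, -0.0], [0.396, -0.918, -0.0], [-0.0, -0.0, -1.0]]
wrist_force: [1.1, -0.4, -0.1]
grip_width: 0.0176
```

Request:
play_rows([
  [[0.04,-0.041,0],2,0],
  [[0.08,-0.082,0],5,0],
  [[0.12,-0.123,0],8,0],
  [[0.16,-0.164,0.02],10.7,0],
  [[0.19,-0.195,0.05],10.7,0],
  [[0.2,-0.204,0.09],10.7,0],
  [[0.2,-0.204,0.13],10.7,0],
  [[0.2,-0.204,0.145],10.7,0],
])

```text
clock: 2.1
tool_pos: [0.4818, -0.0596, 0.1386]
orientation: [[0.976, 0.219, -0.003], [0.219, -0.976, 0.0], [-0.003, -0.001, -1.0]]
wrist_force: [-0.3, -0.0, 0.8]
grip_width: 0.0003
```

```bash
python3 - <<'E'
from h import *
np.set_printoptions(precision=4,suppress=True)
s=sense(); print(s['clock'],s['tool_pos'],s['orientation'],s['wrist_force'],s['grip_width'])
th=np.radians(12.6);R=np.array([[np.cos(th),np.sin(th)],[-np.sin(th),np.cos(th)]])
print("lamp",R@(s['tool_pos'][:2]-[.5166,-.0509])*1000)
o=[]
for n,(x0,y0) in (("scene",(225,90)),("top",(280,175))):
    im=grab_frame(n); u,v=proj(n,s['tool_pos']); print(n,u,v,((u-x0)*2.5,(v-y0)*2.5))
    o.append(cv2.resize(im[y0:y0+160,x0:x0+160],(400,400),interpolation=cv2.INTER_CUBIC))
cv2.imwrite("pics/c2.png",np.hstack(o))
E
```

```text
2.1 [ 0.4818 -0.0596  0.1386] [[ 0.9758  0.2186 -0.0032]
 [ 0.2186 -0.9758  0.0005]
 [-0.003  -0.0012 -1.    ]] [-0.3146 -0.0241  0.8099] 0.0003282165558559819
lamp [-35.853   -0.8658]
scene 289.8293474192096 145.05451734188568 (np.float64(162.07336854802406), np.float64(137.6362933547142))
top 352.9448522045434 252.22984239138555 (np.float64(182.3621305113585), np.float64(193.07460597846386))
```

View pics/c2.png

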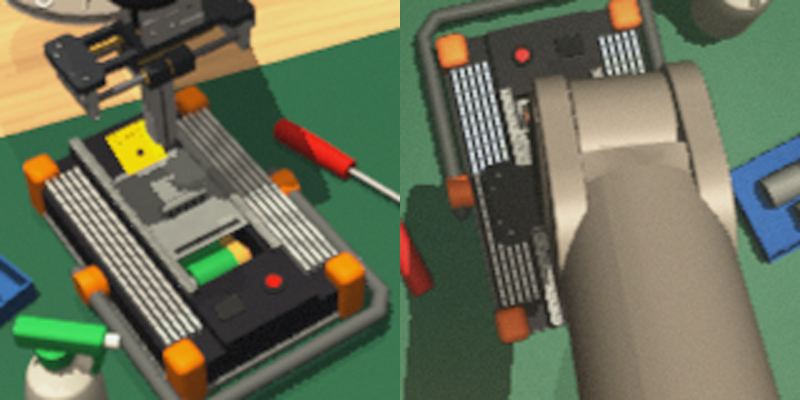

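The closed fingertips sit behind the bar at scene crop (160,140), and the projected TCP agrees. The top view is blocked by the arm. Descending now.

Request:
play_rows([
  [[0,0,0.02],0,0],
  [[0,0,0.04],0,0],
  [[0,0,0.054],0,0],
  [[0,0,0.06],0,0],
  [[0,0,0.063],0,0],
  [[0,0,0.063],0,0],
])

```text
clock: 2.95
tool_pos: [0.4833, -0.0598, 0.0779]
orientation: [[0.976, 0.218, 0.0], [0.218, -0.976, -0.0], [0.0, 0.0, -1.0]]
wrist_force: [0.3, -0.0, -1.2]
grip_width: 0.0004
```

```bash
python3 - <<'E'
from h import *
s=sense(); print(s['tool_pos'],s['wrist_force'])
im=grab_frame("scene"); print(proj("scene",s['tool_pos']))
cv2.imwrite("pics/c3.png",cv2.resize(im[120:220,245:375],(780,600),interpolation=cv2.INTER_CUBIC))
E
```

```text
[ 0.48330784 -0.05976031  0.07785993] [ 0.34788043 -0.04603617 -1.19614674]
(np.float64(291.8254282413899), np.float64(162.71491518284247))
```

View pics/c3.png

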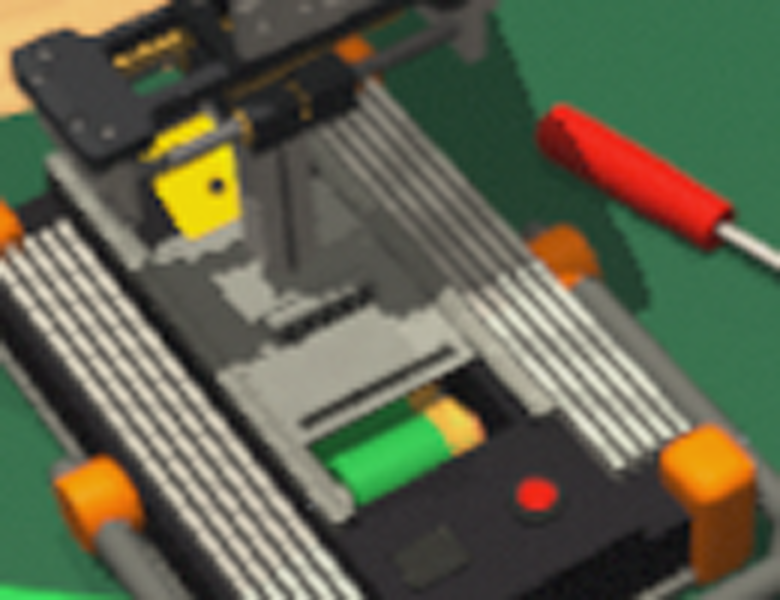

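The tips at crop (285,265) are behind the bar at (320,310) and clear of the clip. Pushing now.

Request:
play_rows([
  [[0.005,0,0.002],0,0],
  [[0.01,0,0.002],0,0],
  [[0.015,0,0.002],0,0],
  [[0.02,0,0.002],0,0],
  [[0.026,0,0.002],0,0],
  [[0.032,0,0.002],0,0],
  [[0.038,0,0.002],0,0],
  [[0.044,0,0.002],0,0],
])

```text
clock: 4.0
tool_pos: [0.5262, -0.0501, 0.0754]
orientation: [[0.976, 0.218, -0.0], [0.218, -0.976, 0.0], [-0.0, -0.0, -1.0]]
wrist_force: [-4.6, -1.0, 1.7]
grip_width: 0.0004
```

Request:
play_rows([
  [[0.003,0,0],0,0],
  [[0.006,0,0],0,0],
  [[0.008,0,0],0,0],
  [[0.01,0,0],0,0],
  [[0.01,0,0],0,0],
])

```text
clock: 4.62
tool_pos: [0.536, -0.0479, 0.0755]
orientation: [[0.976, 0.218, 0.0], [0.218, -0.976, 0.0], [0.0, -0.0, -1.0]]
wrist_force: [-2.5, -1.0, -2.0]
grip_width: 0.0005
```

Request:
play_rows([
  [[0.001,0,0],0,0],
  [[0.002,0,0],0,0],
  [[0.003,0,0],0,0],
  [[0.004,0,0],0,0],
  [[0.004,0,0],0,0],
])

```text
clock: 5.25
tool_pos: [0.5373, -0.0476, 0.0753]
orientation: [[0.976, 0.218, -0.005], [0.218, -0.976, -0.001], [-0.005, -0.0, -1.0]]
wrist_force: [-18.0, -4.2, 13.4]
grip_width: 0.0003
```

The cover hit its stop: the push force jumped to 18 N at lamp x ≈ 21, where 22 was expected. I'll hold briefly, retreat, lift and move over the pad.

Request:
play_rows([
  [[0,0,0],0,0],
  [[0,0,0],0,0],
  [[-0.006,0,0],0,0],
  [[-0.01,0,-0.02],0,0],
  [[-0.01,0,-0.045],0,0],
  [[-0.05,0,-0.045],0,0],
  [[-0.085,0,-0.045],0,0],
  [[-0.098,0,-0.045],0,0],
])

```text
clock: 6.25
tool_pos: [0.4434, -0.0689, 0.1219]
orientation: [[0.976, 0.218, 0.002], [0.218, -0.976, -0.001], [0.002, 0.001, -1.0]]
wrist_force: [1.2, 0.2, -0.0]
grip_width: 0.0004
```

```bash
python3 - <<'E'
from h import *
s=sense(); print(s['clock'],s['tool_pos'],s['wrist_force'])
th=np.radians(12.6);R=np.array([[np.cos(th),np.sin(th)],[-np.sin(th),np.cos(th)]])
im=grab_frame("scene"); W=lambda x,y,z:np.r_[R.T@np.array([x,y])/1000+[.5166,-.0509],z]
print("lamp",R@(s['tool_pos'][:2]-[.5166,-.0509])*1000)
for nm,P in(("bar",W(35,0,.084)),("pad",W(-71,0,.082)),("tip",s['tool_pos']),("front",W(86,0,.068))): u,v=proj("scene",P);print(nm,(u-245)*6,(v-110)*6)
cv2.imwrite("pics/c4.png",cv2.resize(im[110:210,245:375],(780,600),interpolation=cv2.INTER_CUBIC))
E
```

```text
6.25 [ 0.443412   -0.06890735  0.12192924] [ 1.15499     0.19031768 -0.00267121]
lamp [-75.3535826   -1.60820866]
bar 373.0694256741625 411.63960349979595
pad 237.73128318238298 254.3460145148669
tip 220.57883000876745 181.9554800466285
front 444.32567098870413 519.9701522812377
```

View pics/c4.png

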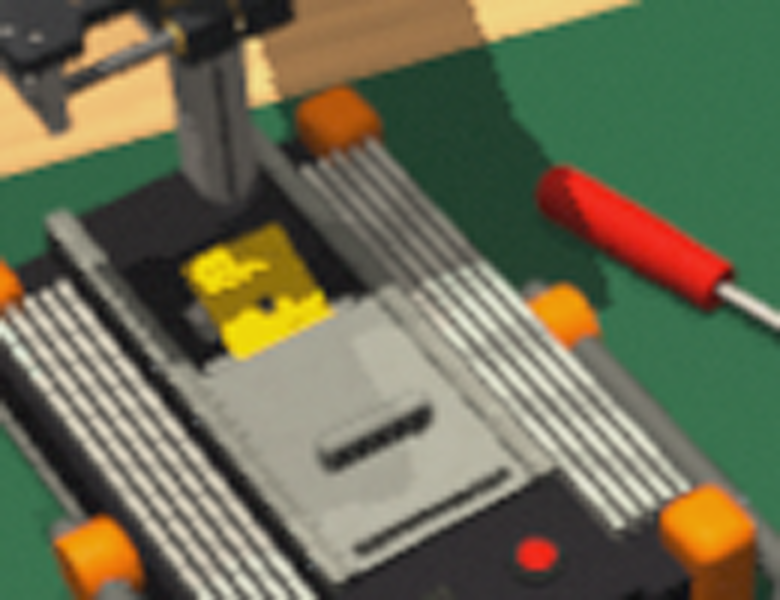

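The cover fully covers the cells, with its front edge at (430,525) matching the prediction. The clip stands at (255,290) and the tips are above its free end. Pressing down now.

Request:
play_rows([
  [[0.001,-0.001,0.015],0,0],
  [[0.001,-0.001,0.028],0,0],
  [[0.001,-0.001,0.034],0,0],
  [[0.001,-0.001,0.038],0,0],
  [[0.001,-0.001,0.042],0,0],
  [[0.001,-0.001,0.044],0,0],
  [[0.001,-0.001,0.044],0,0],
])

```text
clock: 7.18
tool_pos: [0.4447, -0.0673, 0.0764]
orientation: [[0.976, 0.218, -0.0], [0.218, -0.976, -0.0], [-0.0, -0.0, -1.0]]
wrist_force: [-0.7, -0.6, 0.6]
grip_width: 0.0006
```

Request:
play_rows([
  [[0,0,0.002],0,0],
  [[0,0,0.004],0,0],
  [[0,0,0.006],0,0],
  [[0,0,0.008],0,0],
  [[0,0,0.008],0,0],
])

```text
clock: 7.8
tool_pos: [0.4448, -0.0672, 0.0683]
orientation: [[0.976, 0.218, 0.0], [0.218, -0.976, 0.0], [0.0, -0.0, -1.0]]
wrist_force: [0.6, -0.2, -0.5]
grip_width: 0.0006
```

Request:
play_rows([
  [[0,0,0.001],0,0],
  [[0,0,0.002],0,0],
  [[0,0,0.003],0,0],
  [[0,0,0.003],0,0],
])

```text
clock: 8.3
tool_pos: [0.445, -0.0673, 0.066]
orientation: [[0.976, 0.218, 0.0], [0.218, -0.976, -0.0], [0.0, 0.0, -1.0]]
wrist_force: [-5.6, -0.3, 17.4]
grip_width: 0.0006
```

```bash
python3 - <<'E'
from h import *
s=sense(); print(s['clock'],s['tool_pos'],s['wrist_force'],s['wrist_torque'])
im=grab_frame("scene")
cv2.imwrite("pics/c5.png",cv2.resize(im[110:210,245:375],(780,600),interpolation=cv2.INTER_CUBIC))
E
```

```text
8.3 [ 0.44501226 -0.06729601  0.06604555] [-5.60541151 -0.29526234 17.38753088] [ 0.10360748  1.19592728 -0.01392422]
```

View pics/c5.png

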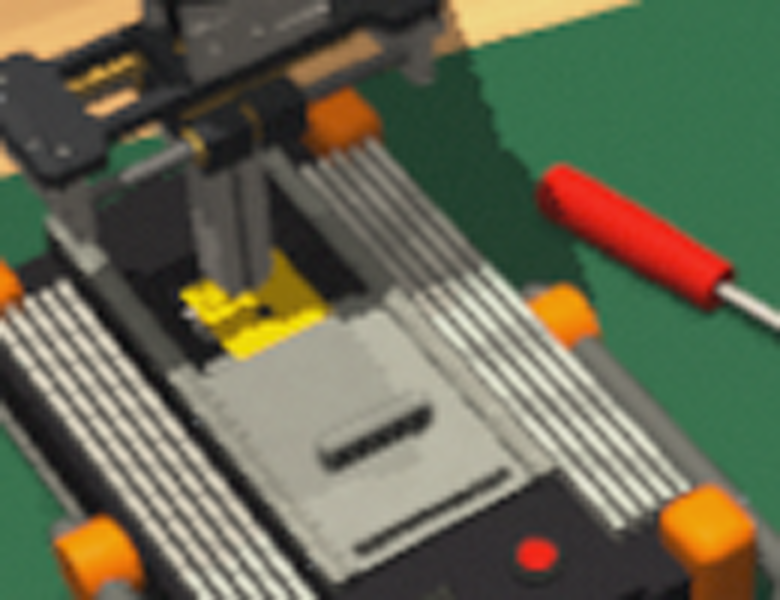

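```bash
python3 - <<'E'
from h import *
th=np.radians(12.6);R=np.array([[np.cos(th),np.sin(th)],[-np.sin(th),np.cos(th)]])
for a in(0,.1,.2,.28,.4):
  for y in (-23,):
    P=np.r_[R.T@np.array([-36-46*np.cos(a)-2*np.sin(a)*-1,y])/1000+[.5166,-.0509],.066+.002*np.cos(a)+.046*np.sin(a)]
    u,v=proj("scene",P);print(a,P[2],(u-245)*6,(v-110)*6)
for x in(-36,):
    P=np.r_[R.T@np.array([x,-23])/1000+[.5166,-.0509],.068];u,v=proj("scene",P);print("hinge",(u-245)*6,(v-110)*6)
E
```

```text
0 0.068 179.92091572461595 284.2551727797831
0.1 0.07258234549631015 179.34137501065288 277.42419683018363
0.2 0.0770989223722553 179.31816371560103 271.3203113032738
0.28 0.08063447071057078 179.70407741371753 267.00511759500364
0.4 0.0857553657342037 180.9578813182003 261.55080008023555
hinge 235.65613020354976 352.20535858763145
```

The fingertips rest on the clip, and its free corner dropped from (183,268) to (183,292). That matches the predicted ~23 px drop to flat. I'll check that the force is steady, then hand in.

Request:
play_rows([
  [[0,0,0],0,0],
  [[0,0,0],0,0],
  [[0,0,0],0,0],
  [[0,0,0],0,0],
])

```text
clock: 8.85
tool_pos: [0.445, -0.0673, 0.0661]
orientation: [[0.976, 0.218, 0.0], [0.218, -0.976, -0.0], [0.0, 0.0, -1.0]]
wrist_force: [-5.1, 0.4, 16.4]
grip_width: 0.0004
```

```bash
python3 -c "
from station import *
print(finish_job())"
```

```text
the job is handed in; nothing more can be done
None
```

The battery cover is fully home, the yellow clip is snapped flat, and the closed fingertips were still pressing it when I handed the job in at about 8.9 s.

- **Cover:** I pushed the grip bar from behind until the push force jumped to about 18 N. The fingers were then at lamp x ≈ 21 mm, against 22 mm expected. A picture afterwards showed the cells fully covered and the clip still standing.
- **Clip:** I pressed straight down on the pad. Its free corner dropped 24 px in the picture, against about 23 px predicted for flat.
- **Hold:** The force stayed steady at about 16–17 N over the last half second, with the tips on the clip.
- **Disagreements:**
  - The tip height at the stop read 66 mm where 68 mm was expected; the calibration is only good to about 2 mm.
  - My two-view height for the grip bar's top was 70 mm against 84 mm given. The point I picked in the scene picture probably included the bar's front face, so I used only its horizontal position.
  - The snap itself never showed in the forces, which I only saw at the end of each move. I inferred it from the height and the picture.
- **Bystanders:** The arm's path stayed clear of the screwdriver, tray and spray bottle. The screwdriver looks unmoved in the last picture; I did not check the tray and spray bottle again at the end.

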